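# Empty the glue pot of plugs and cover it

### The arm

A 7-joint arm with a two-finger parallel gripper is mounted at the origin on the work surface. World frame = base frame: x ahead of the robot, y to its left, z up, the work surface at z = 0. Lengths are in m, angles in rad, forces in N, time in s.
With the tool pointing down it reaches from about 0.35 to 0.9 m from the base axis. Payload 8.1 kg.
Tool frame: the origin (TCP) lies at the very end of the fingers, on their centre line; the grasp point (between the pads) lies 19 mm behind it; z points along the fingers, y is the line along which they close (so a half turn about z gives the same grasp; the last joint's range is limited). The gripper opens to 92 mm and grips with 3 to 60 N. Pads are 19 mm wide; open, the fingers measure 130 mm over their backs; the gripper's body (75 mm by 190 mm) begins 47 mm behind the grasp point.
Start: joints at [1.154, 0.434, 0.025, 1.573, -0.012, 1.134, -0.075], TCP at [0.193, -0.595, 0.227] pointing down, gripper open.
Joint ranges: [-2.62, 2.62], [-0.44, 2.09], [-1.27, 1.32], [0.08, 2.57], [-1.32, 4.46], [0.12, 2], [-2.74, 2.74]. Speed limits (rad/s): [2.22, 2.22, 3.01, 3.01, 3.14, 3.14, 3.14].

### API

Orientations are given as a rotation vector (axis times angle).
In Python, from cell import arm gives the robot as it stands.
- The arm moves only by the tool carry_out, never from a script. Its argument "commands" is a list of rows, each a list of 7 numbers: the opening, from 0 (shut) to 1 (fully open), then the shift along the tool's x, y, z each as a share of 0.025 m, from -1 to 1, then the turn, a rotation vector about the tool's x, y, z each as a share of 0.1 rad, from -1 to 1. A call has 1 to 8 rows; each row shifts and turns the commanded pose from where the row before left it, along the tool's axes as they then stand; what a row does not reach is not made up. A row lasts 1/10 s, in which the tool goes at most 50 mm and 8.59 degrees, less where a joint would pass 70% of its speed; a pose out of reach is approached as far as the arm can. A call with a number of a shift or a turn outside -1 to 1 is refused whole. A call with a gripper value outside its range is refused whole. The fingers move at their own pace and stop on an object; "squeeze" is the grip in N (left out, the last holds). Time passes only in rows, so rows that do not move let the fingers close. It gives the time, the measured TCP pose, the force, the opening and the grip force at its end, in the units of the state.
- arm.observe(): the state, without advancing time (a new reading comes with each control period).
- arm.get_image(name): name is "side" or "top"; returns a dict with "pixels" (420x560x3 uint8, red, green, blue), "range_z" (420x560 float32, m along the optical axis (not along the pixel's ray), 0 where there is no reading), "mtx" (3x3 intrinsics, pixels), "R" (3x3) and "t" (3): a world point X has camera coordinates R X + t. Camera axes: x right, y down, z forward; pixel columns grow to the right and rows downward; lengths in m; the calibration is good to about 2 mm. A picture is of the moment at which its call begins.
- arm.sign_off(): hands the job in; it is judged then, once.
The state is a dict: "clock": time; "joints": joint angles; "dq": joint speeds; "joint_efforts": joint torques, N m; "position": TCP position; "ee_rot": TCP orientation; "force": force on the tool from outside, world axes, zero at the start; "ft_torque": the same for the moment, N m; "width": opening from 0.0 (shut) to 1.0 (fully open); "gripper_force": force on a finger pad.
Only numpy, scipy, OpenCV 4.12 (cv2) and the standard library are available. Lean on these libraries where they do the work, as an engineer would, in place of code of your own. Each camera call takes 0.05 s, during which the arm holds its last target. There are 200 camera calls.

### The job

Somebody has dropped four wooden plugs into the steel glue pot: tip all of them out into the open plywood tray, then stand the pot upright on the round cork mat, wholly on it, and set its wooden lid on so that it sits fully down and level. Set the pot and the lid down rather than dropping them, and leave the bottle, jar, clamp and offcut undisturbed.

Things in the scene. Friction and masses are not known exactly. Their poses are not given: they have to be found in the camera images.
- pot: Loose steel pot with a straight dark wooden handle, 0.22 kg. Round, flared, open: outer radius 36 mm at the foot, 46 mm at the rim, 80 mm tall, wall 3 mm, bottom 4 mm. Origin: centre of the underside; z up its axis. The handle, a level round bar 16 mm thick, runs along +x at 60 mm height from the wall to x = 142 mm. Starts upright on the bench, holding the plugs.
- pot_rim (a point): Centre of the pot's mouth, in the plane of the rim, 80 mm above the pot's origin; same axes as the pot.
- pot_grip (a point): Point on the centre line of the pot's handle, 90 mm from the pot's axis and 60 mm above its underside.
- lid: Loose dark wooden lid, 80 g. Boss below, radius 38.5 mm, 7 mm high, drops loosely into the pot's mouth (inner radius 43 mm); disc of radius 50 mm, 7 to 13 mm up, rests on the rim; round knob: neck 16 mm across to 19 mm up, head 22 mm across from 23 to 41 mm up. Origin: centre of the boss's underside; z up. Starts level on the bench. Seated, its origin is 73 mm above the pot's.
- plug0: Loose barrel-shaped dark wooden plug, 21 mm in diameter and 20 mm long, 12 g; origin at its middle, z along its axis. Starts inside the pot.
- plug1: Loose barrel-shaped dark wooden plug, 21 mm in diameter and 20 mm long, 12 g; origin at its middle, z along its axis. Starts inside the pot.
- plug2: Loose barrel-shaped dark wooden plug, 21 mm in diameter and 20 mm long, 12 g; origin at its middle, z along its axis. Starts inside the pot.
- plug3: Loose barrel-shaped dark wooden plug, 21 mm in diameter and 20 mm long, 12 g; origin at its middle, z along its axis. Starts inside the pot.
- tray: Open plywood tray fixed to the bench, outside 140 mm (its x) by 190 mm (its y) by 55 mm high, walls 8 mm. Origin: centre of its underside, z up.
- mat: Round cork mat fixed to the bench, 130 mm in diameter, 4 mm thick. Origin: centre of its underside.
- bottle: Bystander: upright closed white glue bottle, 58 mm in diameter, 160 mm tall. Origin: centre of its underside.
- jar: Bystander: upright closed glass jar, 64 mm in diameter, 75 mm tall. Origin: centre of its underside.
- clamp: Bystander: small dark bar clamp lying flat, 150 mm along its x, from -15 to 55 mm in its y, 24 mm high. Origin: on the bench under the middle of its bar.
- offcut: Bystander: board offcut with dovetail pins lying flat, 60 mm (x) by 82 mm (y, from -40 to 42) by 20 mm high. Origin: on its underside.
There are look-alikes about, which are no part of the job. Several things have the shape of the tray; the one meant has the colours described above.

How it is judged:
By the outcome, as a careful person would: the job done as asked, in the order asked, and still so for the second after the job is handed in, with the robot touching nothing.
It also fails if it takes over 72 s, if anything falls off the work surface, if the arm or the gripper's body presses on something with over 40 N, if the wrist force passes 120 N, or if a joint passes its speed limit or range.

## Working session

There is one attempt and no reset: what is moved stays moved. The work goes in short steps, Python scripts to look and compute and a tool call to move; the robot and the scene stay as the last step left them, time stands still between calls to the robot, and variables do not carry over. Pictures are saved under pics/ and viewed, at most 10 in all, crops included, and the job is handed in when it is done.

Besides the shell and the picture viewer there is one more tool, called after ">>>" by a JSON object that holds its "api" and its "payload". carry_out: Moves the arm, as the interface text tells. Shift numbers are shares of 0.025 m and turn numbers shares of 0.1 rad, none past 1 either way. Its arguments: {"type":"object","properties":{"commands":{"type":"array"},"squeeze":{"type":"number"}},"required":["commands"]}

```bash
mkdir -p pics; ls; python3 - <<'E'
from cell import arm
import cv2, numpy as np
for n in("top","side"):
    d=arm.get_image(n); cv2.imwrite(f"pics/{n}0.png",d["pixels"][:,:,::-1]); np.savez(f"{n}0.npz",**d)
    print(n,d["mtx"].round(1).tolist(),d["R"].round(3).tolist(),d["t"].round(3).tolist())
print(arm.observe())
E
```

```text
pics
top [[478.8, 0.0, 285.7], [0.0, 478.8, 207.5], [0.0, 0.0, 1.0]] [[0.024, -0.999, 0.026], [-0.984, -0.028, -0.176], [0.176, -0.021, -0.984]] [0.014, 0.609, 1.018]
side [[419.2, 0.0, 279.0], [0.0, 419.2, 209.4], [0.0, 0.0, 1.0]] [[-0.745, -0.667, 0.02], [-0.437, 0.464, -0.771], [0.504, -0.583, -0.637]] [0.438, 0.321, 0.689]
{'clock': 0.1, 'joints': array([ 1.15439235,  0.43518452,  0.02502247,  1.57395364, -0.01156754,
        1.13399179, -0.07512147]), 'dq': array([ 0.00060684, -0.00217663,  0.00091799, -0.0025669 , -0.00183834,
        0.00138562, -0.00052839]), 'joint_efforts': array([ 3.03383640e-03, -6.69123960e+01,  9.87781137e-01, -3.15146542e+01,
       -6.06604549e-02,  3.73570563e-02,  6.64783897e-05]), 'position': array([ 0.19270695, -0.59410016,  0.22602493]), 'ee_rot': array([-3.10171032e+00, -4.90505649e-01,  6.14497841e-04]), 'force': array([-0.97439851,  0.17589928,  0.48547175]), 'ft_torque': array([-0.02265331,  0.05122389, -0.0770643 ]), 'gripper_force': 0.0, 'width': 0.9964417674670885}
```

View pics/top0.png

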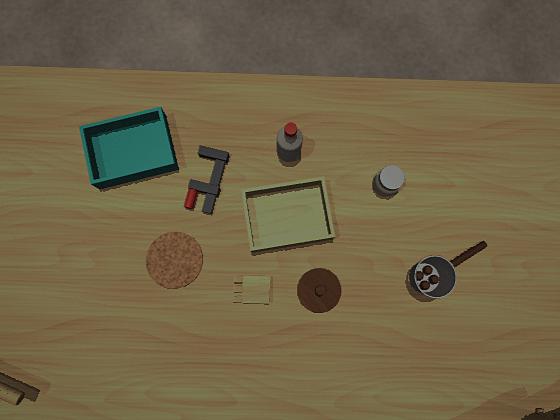

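View pics/side0.png

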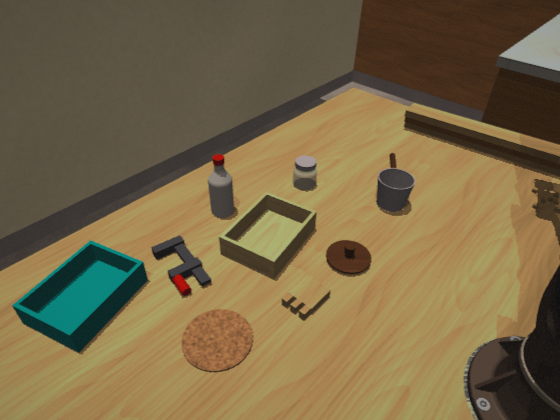

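The top view shows the pot at (433,277), its handle running to (485,244), and four plugs inside. The lid is at (319,290) and the cork mat at (174,260). Tray-shaped candidates are the pale plywood one at (288,216) and the teal one at (129,148). The plywood one fits "plywood", and I'll confirm it in a crop. In the side view the pot is at (394,190), the lid at (348,257), the mat at (217,339) and the plywood tray at (268,235).

```bash
cat > h.py <<'E'
import numpy as np, cv2
def cloud(d):
    K,R,t,z=d["mtx"],d["R"],d["t"],d["range_z"]
    v,u=np.mgrid[:z.shape[0],:z.shape[1]]
    c=np.stack([(u-K[0,2])*z/K[0,0],(v-K[1,2])*z/K[1,1],z],-1)
    P=(c-t)@R; P[z==0]=np.nan
    return P
def ray(d,uv):
    K,R,t=d["mtx"],d["R"],d["t"]
    w=R.T@np.linalg.solve(K,np.r_[uv,1.]); return -R.T@t, w/np.linalg.norm(w)
def plane(d,uv,z):
    o,w=ray(d,uv); return o+w*(z-o[2])/w[2]
def tri(rs):
    A=sum(np.eye(3)-np.outer(w,w) for o,w in rs); b=sum((np.eye(3)-np.outer(w,w))@o for o,w in rs)
    p=np.linalg.solve(A,b); return p,[float(np.linalg.norm(np.cross(p-o,w))*1000) for o,w in rs]
def circ(p):
    s=np.linalg.lstsq(np.c_[2*p,np.ones(len(p))],(p**2).sum(1),rcond=None)[0]
    return s[:2],np.sqrt(s[2]+s[:2]@s[:2])
E
python3 - <<'E'
from h import *
T=np.load("top0.npz");S=np.load("side0.npz")
np.set_printoptions(precision=4,suppress=True)
for n,d,boxes in(("top",T,dict(pot=(405,235,492,305),lid=(294,265,345,316),mat=(142,228,208,292),tray=(240,175,337,256),offcut=(230,272,274,308),jar=(370,160,408,200),bottle=(272,118,306,168),clamp=(180,142,232,216))),
 ("side",S,dict(pot=(370,145,416,213),lid=(322,236,375,276),mat=(176,304,258,374),tray=(216,190,320,276)))):
    P=cloud(d)
    for k,(a,b,c,e) in boxes.items():
        q=P[b:e,a:c].reshape(-1,3); q=q[~np.isnan(q[:,2])]; f=q[q[:,2]>.012 if k!="mat" else q[:,2]>.002]
        print(n,k,"bench",np.median(q[q[:,2]<.002,2]) if (q[:,2]<.002).any() else None,"min",f.min(0),"max",np.percentile(f,99,axis=0),"med",np.median(f,0))
        if k=="pot":
            r=f[f[:,2]>.072]; print("  rim",circ(r[:,:2]),np.median(r[:,2]))
            pix=cv2.cvtColor(d["pixels"][b:e,a:c],cv2.COLOR_RGB2HSV).reshape(-1,3); 
        if k=="lid":
            r=f[f[:,2]>.03]; print("  knob",r.mean(0),len(r),r[:,2].max()); r=f[f[:,2]<.02]; print("  disc",cv2.minEnclosingCircle(r[:,:2].astype(np.float32)),np.median(r[:,2]))
        if k=="mat": print("  mat",cv2.minEnclosingCircle(f[f[:,2]<.01][:,:2].astype(np.float32)),np.median(f[:,2]))
        if k=="tray":
            r=f[f[:,2]>.045]; print("  tray",cv2.minAreaRect(r[:,:2].astype(np.float32)),np.median(r[:,2]))
# mat by color, two views
for n,d,(a,b,c,e) in(("top",T,(142,228,208,292)),("side",S,(176,304,258,374))):
    h=cv2.cvtColor(d["pixels"][b:e,a:c],cv2.COLOR_RGB2HSV); print(n,"mat hsv",h[(e-b)//2,(c-a)//2],"bench",h[1,1])
im=T["pixels"][:,:,::-1]
A=cv2.resize(im[90:265,70:345],None,fx=2.4,fy=2.4,interpolation=cv2.INTER_CUBIC); cv2.imwrite("pics/trays.png",A)
B=cv2.resize(im[225:325,390:500],(792,720)[0:2],interpolation=cv2.INTER_CUBIC)[:600]; cv2.imwrite("pics/pot.png",B)
E
```

```text
top pot bench -0.00032933418114280337 min [ 0.4194 -0.4153  0.0121] max [ 0.5393 -0.2497  0.083 ] med [ 0.4735 -0.3188  0.0575]
  rim (array([ 0.4647, -0.2942]), np.float64(0.04399685192071533)) 0.07850313549805392
top lid bench -0.0006961418360474839 min [ 0.3802 -0.0983  0.012 ] max [ 0.4762 -0.0032  0.0422] med [ 0.4287 -0.0501  0.0139]
  knob [ 0.4292 -0.0494  0.04  ] 78 0.04410664849497547
  disc ((0.4293164610862732, -0.04982553794980049), 0.0497165247797966) 0.013645015513839426
top mat bench -5.263849286066212e-05 min [0.4178 0.2033 0.002 ] max [0.5573 0.3456 0.0086] med [0.4896 0.2811 0.0041]
  mat ((0.4904693365097046, 0.2847922444343567), 0.10285745561122894) 0.004076360170502686
top tray bench -0.00041998273832111297 min [ 0.511  -0.0798  0.012 ] max [0.6784 0.1268 0.059 ] med [0.6102 0.0199 0.0531]
  tray ((0.5973714590072632, 0.026206955313682556), (0.14077723026275635, 0.19036360085010529), 11.008288383483887) 0.05474093687030212
top offcut bench -0.0006356126707604895 min [0.3974 0.0615 0.0131] max [0.4567 0.142  0.0245] med [0.4275 0.0987 0.0198]
top jar bench -0.000
[... 711 characters left out ...]
 -0.0485  0.038 ] 87 0.04231682775581633
  disc ((0.42772114276885986, -0.049384087324142456), 0.050005532801151276) 0.012765206408394464
side mat bench -0.0005098803468579587 min [0.4046 0.1808 0.002 ] max [0.5489 0.3424 0.0057] med [0.4858 0.2852 0.0033]
  mat ((0.4977254569530487, 0.26817408204078674), 0.09328899532556534) 0.0032652160813854336
side tray bench -0.0011000621019053784 min [ 0.4544 -0.0831  0.012 ] max [0.7438 0.1298 0.0785] med [0.6095 0.0402 0.0404]
  tray ((0.6363986730575562, 0.032260820269584656), (0.22435250878334045, 0.19656060636043549), 11.06389045715332) 0.05327327679048867
top mat hsv [ 13 125 129] bench [ 19 114 125]
side mat hsv [ 14 149 171] bench [ 22 117 172]
```

View pics/trays.png

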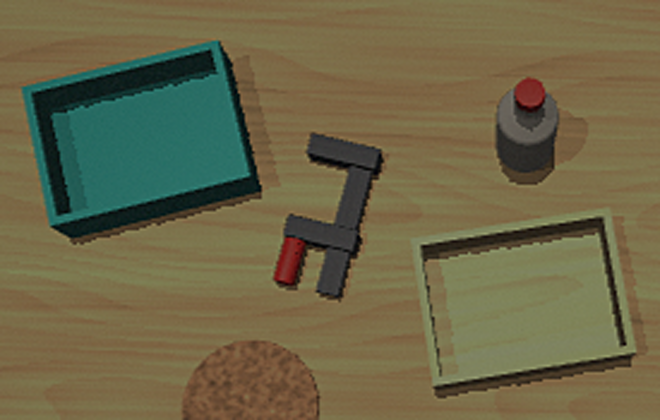

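The crop shows the pale plywood tray at right and a teal tray at top left. The pale one is the tray meant.

```bash
python3 - <<'E'
from h import *
np.set_printoptions(precision=4,suppress=True)
T=np.load("top0.npz");S=np.load("side0.npz")
pot=np.array([.463,-.294])
for n,d,(a,b,c,e),mb in(("top",T,(405,235,492,305),(142,228,208,292)),("side",S,(370,145,416,213),(176,304,258,374))):
    P=cloud(d)[b:e,a:c].reshape(-1,3); r=np.linalg.norm(P[:,:2]-pot,axis=1)
    q=P[(P[:,2]>.055)&(P[:,2]<.08)&(r>.058)&(r<.16)]
    v=cv2.fitLine(q[:,:2].astype(np.float32),cv2.DIST_HUBER,0,.01,.01).ravel()
    print(n,"handle",len(q),"dir",v[:2],np.degrees(np.arctan2(v[1],v[0])),"pt",v[2:],"top z",np.percentile(q[:,2],90),"rmax",r[(P[:,2]>.055)].max())
    a,b,c,e=mb; h=cv2.cvtColor(cv2.GaussianBlur(d["pixels"],(5,5),0),cv2.COLOR_RGB2HSV)[b:e,a:c]
    m=((h[...,0]<17)).astype(np.uint8); m=cv2.morphologyEx(cv2.morphologyEx(m,cv2.MORPH_OPEN,np.ones((5,5))),cv2.MORPH_CLOSE,np.ones((9,9)))
    k=max(cv2.findContours(m,cv2.RETR_EXTERNAL,cv2.CHAIN_APPROX_NONE)[0],key=cv2.contourArea)[:,0]+[a,b]
    w=np.array([plane(d,p,.004)[:2] for p in k]); print("  mat",circ(w))
E
```

```text
top handle 274 dir [ 0.5418 -0.8405] -57.190525 pt [ 0.5177 -0.3766] top z 0.06977658916055006 rmax 0.14147229442683312
  mat (array([0.4894, 0.2831]), np.float64(0.06655062588538165))
side handle 87 dir [ 0.562  -0.8271] -55.804886 pt [ 0.5174 -0.3786] top z 0.06749312841614002 rmax 0.144570736609502
  mat (array([0.4867, 0.2833]), np.float64(0.06531626940533582))
```

>>> {"api": "carry_out", "payload": {"commands": [[1,0.92,-0.315,0,0,0,0],[1,0.92,-0.315,0,0,0,0],[1,0.92,-0.315,0,0,0,0],[1,0.92,-0.315,0,0,0,0],[1,0.92,-0.315,0,0,0,0],[1,0.92,-0.315,0,0,0,0],[1,0.92,-0.315,0,0,0,0],[1,0.92,-0.315,0,0,0,0]]}}

```text
clock: 0.9
position: [0.349, -0.4769, 0.2264]
ee_rot: [-3.102, -0.491, 0.001]
force: [1.1, 0.6, -0.7]
width: 0.995
gripper_force: 0.0
```

```bash
python3 -c "
from cell import arm
o=arm.observe();print(o['joints'].round(4).tolist(),o['position'].round(4).tolist())"
```

```text
[0.8721, 0.3819, -0.0324, 1.6561, 0.0136, 1.1045, -0.4212] [0.349, -0.4769, 0.2264]
```

>>> {"api": "carry_out", "payload": {"commands": [[0.5,0.92,-0.315,0,0,0,-0.7],[0.5,0.9,-0.39,0,0,0,-0.7],[0.5,0.87,-0.45,0,0,0,-0.7],[0.5,0.84,-0.5,0,0,0,-0.7]]}}

```text
clock: 1.3
position: [0.4127, -0.4031, 0.2266]
ee_rot: [-3.001, -0.929, 0.0]
force: [-0.3, -0.0, 0.1]
width: 0.701
gripper_force: 0.0
```

>>> {"api": "carry_out", "payload": {"commands": [[0.45,0,0,0,0,0,-0.97],[0.45,0,0,0,0,0,-0.97],[0.45,0,0,0,0,0,-0.97],[0.45,0,0,0,0,0,-0.97],[0.45,0,0,0,0,0,-0.97],[0.45,0,0,0,0,0,-0.97],[0.45,0,0,0,0,0,-0.97],[0.45,0,0,0,0,0,-0.97]]}}

```text
clock: 2.1
position: [0.4118, -0.4037, 0.2268]
ee_rot: [-2.426, -1.996, 0.0]
force: [0.5, -0.1, 0.2]
width: 0.451
gripper_force: 0.0
```

>>> {"api": "carry_out", "payload": {"commands": [[0.45,0,0,0,0,0,-0.96],[0.45,0,0,0,0,0,-0.96],[0.45,0,0,0,0,0,-0.96],[0.45,0,0,0,0,0,-0.96],[0.45,0,0,0,0,0,-0.96],[0.45,0,0,0,0,0,-0.96],[0.45,0,0,0,0,0,-0.96],[0.45,0,0,0,0,0,-0.96]]}}

```text
clock: 2.9
position: [0.4118, -0.4038, 0.2268]
ee_rot: [-1.501, -2.759, 0.001]
force: [-0.9, 1.3, 1.0]
width: 0.451
gripper_force: 0.0
```

>>> {"api": "carry_out", "payload": {"commands": [[0.45,0,0,0,-0.8,0,0],[0.45,0,0,0,-0.9,0,0],[0.45,0,0,0,-0.9,0,0],[0.45,0,0,0,-0.9,0,0],[0.45,0,0,0,0,0,0]]}}

```text
clock: 3.4
position: [0.4085, -0.4064, 0.2254]
ee_rot: [1.42, 2.574, 0.456]
force: [-0.7, -0.3, -0.1]
width: 0.453
gripper_force: 0.0
```

```bash
python3 -c "
from cell import arm
o=arm.observe();print(o['joints'].round(3).tolist(),o['position'].round(4).tolist(),o['ee_rot'].round(4).tolist(),o['clock'])"
```

```text
[1.321, 0.417, -0.563, 1.724, -0.149, 0.993, 1.445] [0.4085, -0.4064, 0.2254] [1.4197, 2.5742, 0.456] 3.4
```

```bash
cat > m.py <<'E'
import numpy as np
from scipy.spatial.transform import Rotation as Ro
from cell import arm
np.set_printoptions(precision=3,suppress=True)
def frame(yaw,tilt):   # tool down, tool x at yaw, then turned by tilt about tool x
    c,s=np.cos(yaw),np.sin(yaw)
    return Ro.from_matrix(np.c_[[c,s,0],[s,-c,0],[0,0,-1.]])*Ro.from_rotvec([tilt,0,0])
def go(p,R=None):
    o=arm.observe(); C=Ro.from_rotvec(o["ee_rot"]); R=C if R is None else R
    print("clock",o["clock"],"pos",o["position"],"j",o["joints"],"F",o["force"],"w",round(o["width"],3),round(o["gripper_force"],1))
    print("turn units",(C.inv()*R).as_rotvec()/.1,"shift units (axes now)",C.inv().apply(np.array(p)-o["position"])/.025,"(axes then)",R.inv().apply(np.array(p)-o["position"])/.025)
E
python3 - <<'E'
from m import *
R=frame(np.radians(122.9),-.7); z=R.as_matrix()[:,2]; print(R.as_matrix())
G=np.array([.505,-.3595,.06])
go(G-.081*z,R); go(G+.019*z,R)
E
```

```text
[[-0.543  0.642  0.541]
 [ 0.84   0.415  0.35 ]
 [ 0.     0.644 -0.765]]
clock 3.4 pos [ 0.409 -0.406  0.225] j [ 1.321  0.417 -0.563  1.724 -0.149  0.993  1.445] F [-0.698 -0.301 -0.081] w 0.453 0.0
turn units [-3.503  0.041 -0.106] shift units (axes now) [-0.504  0.628  4.635] (axes then) [-0.521 -1.006  4.565]
clock 3.4 pos [ 0.409 -0.406  0.225] j [ 1.321  0.417 -0.563  1.724 -0.149  0.993  1.445] F [-0.698 -0.301 -0.081] w 0.453 0.0
turn units [-3.503  0.041 -0.106] shift units (axes now) [-0.48   2.     8.392] (axes then) [-0.521 -1.006  8.565]
```

>>> {"api": "carry_out", "payload": {"commands": [[0.45,0,0,0,-0.88,0,0],[0.45,0,0,0,-0.88,0,0],[0.45,0,0,0,-0.88,0,0],[0.45,0,0,0,-0.86,0,0],[0.45,-0.13,-0.25,0.9,0,0,0],[0.45,-0.13,-0.25,0.9,0,0,0],[0.45,-0.13,-0.25,0.9,0,0,0],[0.45,-0.13,-0.25,0.9,0,0,0]]}}

```text
clock: 4.2
position: [0.4528, -0.3931, 0.1412]
ee_rot: [1.284, 2.351, 0.855]
force: [-0.5, -0.9, -1.0]
width: 0.451
gripper_force: 0.0
```

>>> {"api": "carry_out", "payload": {"commands": [[0.45,0,0,0.5,0,0,0],[0.45,0,0,0,0,0,0]]}}

```text
clock: 4.4
position: [0.4595, -0.3876, 0.1317]
ee_rot: [1.284, 2.351, 0.86]
force: [-0.2, 0.3, 0.3]
width: 0.453
gripper_force: 0.0
```

```bash
python3 - <<'E'
from m import *
import cv2
R=frame(np.radians(122.9),-.7); z=R.as_matrix()[:,2]
G=np.array([.505,-.3595,.06])
go(G+.019*z,R)
d=arm.get_image("side"); cv2.imwrite("pics/s1.png",cv2.resize(d["pixels"][100:260,300:500,::-1],None,fx=3.5,fy=3.5))
E
```

```text
clock 4.4 pos [ 0.459 -0.388  0.132] j [ 1.489  0.679 -0.697  1.829 -0.424  0.747  1.806] F [-0.246  0.301  0.26 ] w 0.453 0.0
turn units [ 0.001 -0.001 -0.031] shift units (axes now) [-0.048 -0.211  4.33 ] (axes then) [-0.047 -0.211  4.33 ]
```

View pics/s1.png

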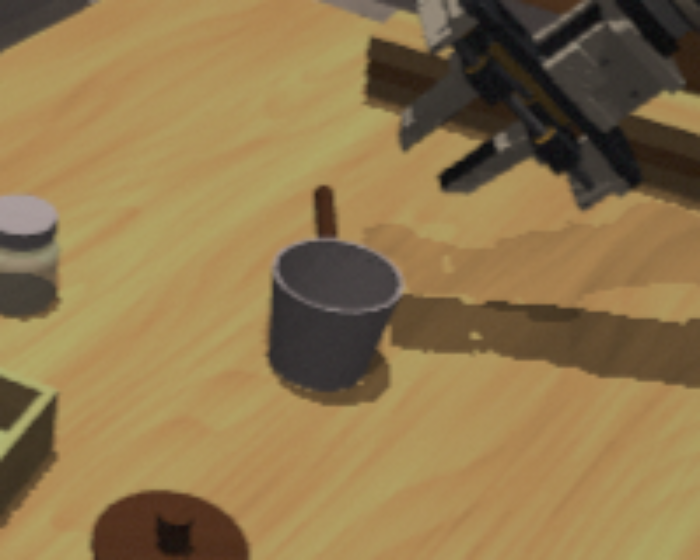

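The crop shows the open fingers, tips near (410,140) and (450,185), aimed at the handle at (325,205). Next I go down along the tool axis and close.

>>> {"api": "carry_out", "payload": {"commands": [[0.45,0,-0.05,0.9,0,0,0],[0.45,0,-0.05,0.9,0,0,0],[0.45,0,-0.05,0.9,0,0,0],[0.45,0,-0.05,0.9,0,0,0],[0.45,0,0,0.7,0,0,0],[0.45,0,0,0,0,0,0]]}}

```text
clock: 5.05
position: [0.5141, -0.354, 0.0468]
ee_rot: [1.286, 2.348, 0.858]
force: [0.0, 0.8, 0.7]
width: 0.452
gripper_force: 0.0
```

>>> {"api": "carry_out", "payload": {"commands": [[0.1,0,0,0,0,0,0],[0.1,0,0,0,0,0,0],[0.1,0,0,0,0,0,0],[0.05,0,0,0,0,0,0],[0,0,0,0,0,0,0]], "squeeze": 15}}

```text
clock: 5.55
position: [0.5138, -0.3562, 0.0475]
ee_rot: [1.287, 2.345, 0.855]
force: [0.5, -0.9, 2.6]
width: 0.168
gripper_force: 15.0
```

```bash
python3 - <<'E'
from m import *
R=frame(np.radians(122.9),-.7); z=R.as_matrix()[:,2]
go(np.array([.505,-.3595,.06])+.019*z,R)
E
```

```text
clock 5.55 pos [ 0.514 -0.356  0.048] j [ 1.373  0.814 -0.692  1.874 -0.431  0.525  1.815] F [ 0.482 -0.87   2.578] w 0.168 15.0
turn units [ 0.002  0.063 -0.053] shift units (axes now) [0.08  0.04  0.143] (axes then) [0.079 0.041 0.143]
```

>>> {"api": "carry_out", "payload": {"commands": [[0,0,0,0,0,0,0],[0,0,0,0,0,0,0],[0,0,0.16,-0.19,0,0,0],[0,0,0.32,-0.38,0,0,0],[0,0,0.5,-0.6,0,0,0],[0,0,0.5,-0.6,0,0,0],[0,0,0.5,-0.6,0,0,0],[0,0,0.5,-0.6,0,0,0]], "squeeze": 60}}

```text
clock: 6.35
position: [0.5126, -0.3551, 0.1446]
ee_rot: [1.288, 2.348, 0.856]
force: [-0.0, 0.1, -3.5]
width: 0.161
gripper_force: 60.0
```

>>> {"api": "carry_out", "payload": {"commands": [[0,0,0.5,-0.6,0,0,0],[0,0,0.5,-0.6,0,0,0],[0,0,0.2,-0.24,0,0,0],[0,0,0,0,0,0,0]]}}

```text
clock: 6.75
position: [0.513, -0.3558, 0.1915]
ee_rot: [1.286, 2.346, 0.854]
force: [0.5, -0.5, -3.8]
width: 0.155
gripper_force: 60.0
```

```bash
python3 - <<'E'
from m import *
import cv2
go([0,0,0])
d=arm.get_image("side"); cv2.imwrite("pics/s2.png",cv2.resize(d["pixels"][60:260,260:510,::-1],None,fx=3,fy=3))
E
```

```text
clock 6.75 pos [ 0.513 -0.356  0.191] j [ 1.392  0.589 -0.704  1.792 -0.457  0.779  1.686] F [ 0.472 -0.452 -3.813] w 0.155 60.0
turn units [0. 0. 0.] shift units (axes now) [ 23.046 -12.292  -0.391] (axes then) [ 23.046 -12.292  -0.391]
```

View pics/s2.png

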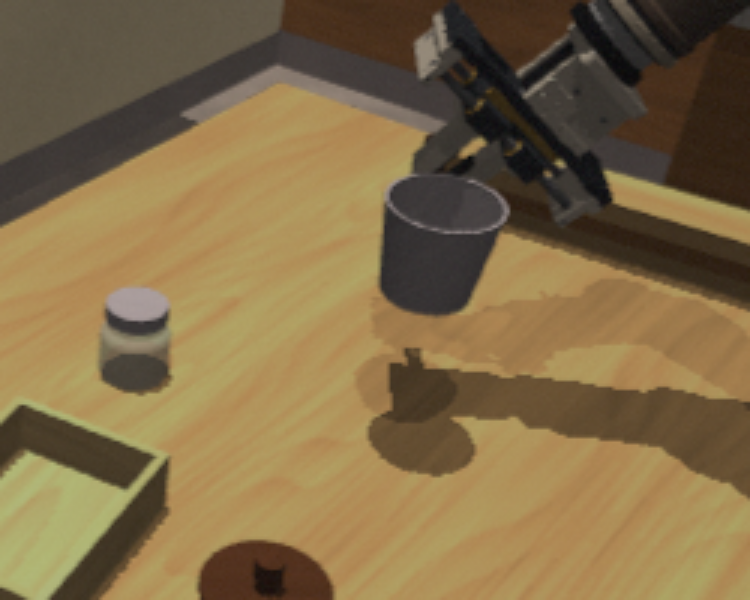

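The crop shows the pot at (440,245), hanging upright from its handle in the gripper and clear of the bench. Next I carry it to the tray, yawing as it goes.

```bash
cat >> m.py <<'E'
def rows(G,R,n,off=.019):   # equal rows taking the grasp point to G, turn R
    o=arm.observe(); C=Ro.from_rotvec(o["ee_rot"]); p0=o["position"]; p1=np.array(G)+off*R.as_matrix()[:,2]
    w=(C.inv()*R).as_rotvec(); print("clock",o["clock"],"j",o["joints"],"turn/row",w/n/.1)
    for k in range(n):
        print(k,(C*Ro.from_rotvec(w*k/n)).inv().apply((p1-p0)/n)/.025)
E
python3 - <<'E'
from m import *
rows([.681,.042,.215],frame(np.radians(215),-.1),22)
E
```

```text
clock 6.8 j [ 1.392  0.59  -0.704  1.793 -0.456  0.778  1.686] turn/row [ 0.21   0.289 -0.684]
0 [0.449 0.502 0.408]
1 [0.401 0.539 0.409]
2 [0.351 0.574 0.408]
3 [0.299 0.605 0.406]
4 [0.245 0.632 0.4  ]
5 [0.19  0.655 0.393]
6 [0.133 0.674 0.384]
7 [0.075 0.689 0.373]
8 [0.017 0.7   0.359]
9 [-0.041  0.707  0.344]
10 [-0.099  0.709  0.327]
11 [-0.157  0.707  0.309]
12 [-0.214  0.7    0.289]
13 [-0.269  0.69   0.267]
14 [-0.323  0.675  0.244]
15 [-0.376  0.656  0.22 ]
16 [-0.426  0.633  0.195]
17 [-0.473  0.606  0.169]
18 [-0.518  0.575  0.142]
19 [-0.56   0.541  0.115]
20 [-0.599  0.503  0.087]
21 [-0.634  0.463  0.06 ]
```

>>> {"api": "carry_out", "payload": {"commands": [[0,0.45,0.5,0.41,0.21,0.29,-0.68],[0,0.4,0.54,0.41,0.21,0.29,-0.68],[0,0.35,0.57,0.41,0.21,0.29,-0.68],[0,0.3,0.6,0.41,0.21,0.29,-0.68],[0,0.24,0.63,0.4,0.21,0.29,-0.68],[0,0.19,0.66,0.39,0.21,0.29,-0.68],[0,0.13,0.67,0.38,0.21,0.29,-0.68],[0,0.08,0.69,0.37,0.21,0.29,-0.68]]}}

```text
clock: 7.6
position: [0.5733, -0.21, 0.191]
ee_rot: [0.556, 2.8, 0.666]
force: [-0.2, -0.3, -3.3]
width: 0.159
gripper_force: 60.0
```

>>> {"api": "carry_out", "payload": {"commands": [[0,0.02,0.7,0.36,0.21,0.29,-0.68],[0,-0.04,0.71,0.34,0.21,0.29,-0.68],[0,-0.1,0.71,0.33,0.21,0.29,-0.68],[0,-0.16,0.71,0.31,0.21,0.29,-0.68],[0,-0.21,0.7,0.29,0.21,0.29,-0.68],[0,-0.27,0.69,0.27,0.21,0.29,-0.68],[0,-0.32,0.68,0.24,0.21,0.29,-0.68],[0,0,0,0,0,0,0]]}}

```text
clock: 8.4
position: [0.6279, -0.0781, 0.1943]
ee_rot: [-0.182, 3.012, 0.441]
force: [-0.7, 0.9, -3.1]
width: 0.156
gripper_force: 59.9
```

```bash
python3 - <<'E'
from m import *
rows([.681,.042,.215],frame(np.radians(215),-.1),8)
o=arm.observe(); print(o["position"],o["force"],o["width"],o["gripper_force"])
E
```

```text
clock 8.4 j [ 0.678  0.588 -0.718  1.58   0.087  1.039  1.71 ] turn/row [ 0.192  0.251 -0.595]
0 [-0.321  0.547  0.187]
1 [-0.358  0.53   0.168]
2 [-0.393  0.511  0.149]
3 [-0.426  0.489  0.129]
4 [-0.458  0.465  0.109]
5 [-0.487  0.439  0.088]
6 [-0.514  0.411  0.068]
7 [-0.539  0.381  0.047]
[ 0.628 -0.078  0.194] [-0.713  0.852 -3.099] 0.15627370417245323 59.943130016326904
```

>>> {"api": "carry_out", "payload": {"commands": [[0,-0.32,0.55,0.22,0.19,0.25,-0.6],[0,-0.36,0.53,0.2,0.19,0.25,-0.6],[0,-0.39,0.51,0.18,0.19,0.25,-0.6],[0,-0.43,0.49,0.16,0.19,0.25,-0.6],[0,-0.46,0.47,0.14,0.19,0.25,-0.6],[0,-0.49,0.44,0.12,0.19,0.25,-0.6],[0,-0.51,0.41,0.1,0.19,0.25,-0.6],[0,-0.54,0.38,0.08,0.19,0.25,-0.6]]}}

```text
clock: 9.2
position: [0.6799, 0.0389, 0.1883]
ee_rot: [0.929, -2.964, -0.146]
force: [0.4, 0.2, -2.9]
width: 0.156
gripper_force: 59.9
```

>>> {"api": "carry_out", "payload": {"commands": [[0,0,-0.08,0,0.6,0,0],[0,0,-0.08,0,0.8,0,0],[0,0,-0.08,0,0.8,0,0],[0,0,-0.08,0,0.8,0,0]]}}

```text
clock: 9.6
position: [0.6842, 0.0319, 0.1887]
ee_rot: [-0.915, 2.929, -0.298]
force: [-0.4, 1.0, -2.7]
width: 0.159
gripper_force: 59.9
```

```bash
python3 - <<'E'
from m import *
import cv2
R=frame(np.radians(215),.2)
go(np.array([.681,.042,.195])+.019*R.as_matrix()[:,2],R)
a=arm.get_image("top")["pixels"][100:310,200:400]; b=arm.get_image("side")["pixels"][60:270,180:380]
cv2.imwrite("pics/s3.png",cv2.resize(np.hstack([a,b])[:,:,::-1],None,fx=2,fy=2))
E
```

```text
clock 9.6 pos [0.684 0.032 0.189] j [ 0.153  0.586 -0.598  1.529  0.574  1.129  1.565] F [-0.418  0.991 -2.699] w 0.159 59.9
turn units [-0.027 -0.023 -0.052] shift units (axes now) [-0.125  0.348  0.43 ] (axes then) [-0.126  0.346  0.431]
```

View pics/s3.png

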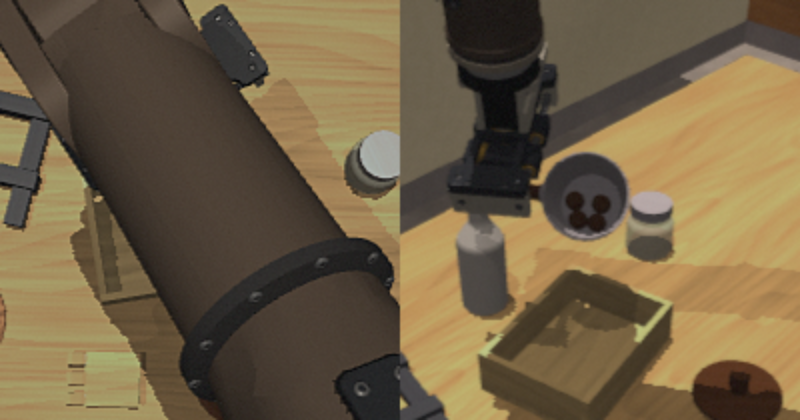

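The right half (side view) shows the tilted pot at (587,197) with all four plugs still in it near (588,210), above the tray. The gripper is clear of the bottle at (482,265). I continue tipping.

>>> {"api": "carry_out", "payload": {"commands": [[0,-0.03,0,0.1,0.8,0,0],[0,-0.03,0,0.1,0.8,0,0],[0,-0.03,0,0.1,0.8,0,0],[0,-0.03,0.02,0.1,0.8,0,0],[0,0,-0.06,0,0.8,0,0],[0,0,-0.06,0,0.8,0,0]]}}

```text
clock: 10.3
position: [0.69, 0.0287, 0.181]
ee_rot: [-0.83, 2.662, -0.945]
force: [0.5, 0.0, -3.5]
width: 0.155
gripper_force: 60.0
```

```bash
python3 - <<'E'
from m import *
R=frame(np.radians(215),.68)
go(np.array([.681,.042,.19])+.019*R.as_matrix()[:,2],R)
E
```

```text
clock 10.3 pos [0.69  0.029 0.181] j [-0.192  0.562 -0.397  1.753  1.044  1.112  1.029] F [ 0.474  0.026 -3.504] w 0.155 60.0
turn units [-0.021 -0.058 -0.046] shift units (axes now) [-0.008  0.271  0.075] (axes then) [-0.008  0.271  0.075]
```

>>> {"api": "carry_out", "payload": {"commands": [[0,0,0,0,0.8,0,0],[0,0,0,0,0.8,0,0],[0,0,-0.06,0,0.8,0,0],[0,0,-0.06,0,0.8,0,0],[0,0,-0.06,0,0.8,0,0],[0,0,-0.06,0,0.8,0,0],[0,0,-0.06,0,0.8,0,0],[0,0,-0.06,0,0.8,0,0]]}}

```text
clock: 11.1
position: [0.6926, 0.0251, 0.1885]
ee_rot: [-0.663, 2.127, -1.657]
force: [-0.1, -0.4, -3.0]
width: 0.158
gripper_force: 60.0
```

>>> {"api": "carry_out", "payload": {"commands": [[0,0,-0.08,0,1,0,0],[0,0,-0.08,0,1,0,0],[0,0,0,0,0,0,0],[0,0,0,0,0,0,0]]}}

```text
clock: 11.5
position: [0.6933, 0.0246, 0.1921]
ee_rot: [-0.604, 1.931, -1.835]
force: [-0.2, -1.0, -2.3]
width: 0.158
gripper_force: 60.0
```

```bash
python3 - <<'E'
from m import *
import cv2
R=frame(np.radians(215),1.5)
go(np.array([.681,.042,.19])+.019*R.as_matrix()[:,2],R)
a=arm.get_image("top")["pixels"][130:310,200:400]; b=arm.get_image("side")["pixels"][110:290,180:380]
cv2.imwrite("pics/s4.png",cv2.resize(np.hstack([a,b])[:,:,::-1],None,fx=2,fy=2))
E
```

```text
clock 11.5 pos [0.693 0.025 0.192] j [-0.61   0.912 -0.112  1.886  1.512  1.631  0.342] F [-0.16  -0.99  -2.322] w 0.158 60.0
turn units [-0.186 -0.075  0.023] shift units (axes now) [ 0.004  0.143 -0.084] (axes then) [ 0.004  0.145 -0.082]
```

View pics/s4.png

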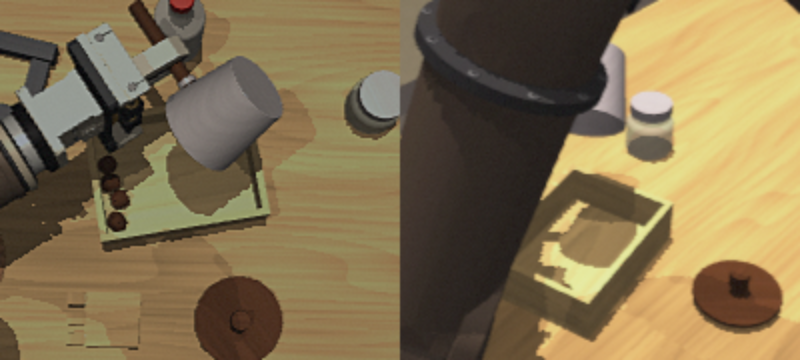

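The left half (top view) shows the pot emptied and all four plugs in the tray, at (107,163), (112,184), (119,199) and (117,222). I turn the pot back and carry it to the mat.

>>> {"api": "carry_out", "payload": {"commands": [[0,0,0.06,0,-0.8,0,0],[0,0,0.08,0,-1,0,0],[0,0,0.08,0,-1,0,0],[0,0,0.08,0,-1,0,0],[0,0,0.08,0,-1,0,0],[0,0,0.08,0,-1,0,0],[0,0,0.08,0,-1,0,0],[0,0,0.08,0,-1,0,0]]}}

```text
clock: 12.4
position: [0.6903, 0.0302, 0.1824]
ee_rot: [-0.817, 2.618, -1.01]
force: [-0.0, -1.0, -3.0]
width: 0.16
gripper_force: 60.0
```

>>> {"api": "carry_out", "payload": {"commands": [[0,0,0,-0.1,-0.8,0,0],[0,0,0,-0.1,-0.8,0,0],[0,0,0,-0.1,-0.8,0,0],[0,0,0,0,0,0,0]]}}

```text
clock: 12.8
position: [0.6892, 0.0303, 0.1895]
ee_rot: [-0.856, 2.775, -0.711]
force: [0.9, -0.4, -2.9]
width: 0.157
gripper_force: 59.9
```

```bash
python3 - <<'E'
from m import *
o=arm.observe(); print(o["position"],o["force"],o["width"],o["gripper_force"])
rows([.556,.244,.20],frame(np.radians(150),-.7),16)
E
```

```text
[0.689 0.03  0.189] [ 0.868 -0.409 -2.862] 0.1572376675668959 59.947943687438965
clock 12.8 j [-0.07   0.538 -0.455  1.674  0.852  1.076  1.249] turn/row [-0.666 -0.07   0.739]
0 [-0.055  0.568 -0.301]
1 [-0.014  0.589 -0.262]
2 [ 0.029  0.604 -0.222]
3 [ 0.072  0.614 -0.182]
4 [ 0.117  0.618 -0.142]
5 [ 0.161  0.616 -0.101]
6 [ 0.206  0.608 -0.062]
7 [ 0.25   0.594 -0.024]
8 [0.293 0.574 0.013]
9 [0.335 0.549 0.049]
10 [0.375 0.518 0.082]
11 [0.413 0.482 0.112]
12 [0.448 0.442 0.14 ]
13 [0.48  0.398 0.165]
14 [0.509 0.349 0.186]
15 [0.534 0.298 0.204]
```

>>> {"api": "carry_out", "payload": {"commands": [[0,-0.05,0.57,-0.3,-0.67,-0.07,0.74],[0,-0.01,0.59,-0.26,-0.67,-0.07,0.74],[0,0.03,0.6,-0.22,-0.67,-0.07,0.74],[0,0.07,0.61,-0.18,-0.67,-0.07,0.74],[0,0.12,0.62,-0.14,-0.67,-0.07,0.74],[0,0.16,0.62,-0.1,-0.67,-0.07,0.74],[0,0.21,0.61,-0.06,-0.67,-0.07,0.74],[0,0.25,0.59,-0.02,-0.67,-0.07,0.74]]}}

```text
clock: 13.6
position: [0.622, 0.1458, 0.1838]
ee_rot: [-0.073, 2.963, 0.156]
force: [0.2, 0.1, -2.8]
width: 0.158
gripper_force: 59.9
```

>>> {"api": "carry_out", "payload": {"commands": [[0,0.29,0.57,0.01,-0.67,-0.07,0.74],[0,0.33,0.55,0.05,-0.67,-0.07,0.74],[0,0.38,0.52,0.08,-0.67,-0.07,0.74],[0,0.41,0.48,0.11,-0.67,-0.07,0.74],[0,0.45,0.44,0.14,-0.67,-0.07,0.74],[0,0.48,0.4,0.17,-0.67,-0.07,0.74],[0,0.51,0.35,0.19,-0.67,-0.07,0.74],[0,0.53,0.3,0.2,-0.67,-0.07,0.74]]}}

```text
clock: 14.4
position: [0.5574, 0.2575, 0.182]
ee_rot: [0.723, 2.706, 0.993]
force: [-0.3, 0.4, -3.1]
width: 0.156
gripper_force: 60.0
```

>>> {"api": "carry_out", "payload": {"commands": [[0,0,0,0,0,0,0]]}}

```text
clock: 14.5
position: [0.5548, 0.2574, 0.1801]
ee_rot: [0.722, 2.712, 0.992]
force: [0.6, 0.1, -3.0]
width: 0.159
gripper_force: 60.0
```

```bash
python3 - <<'E'
from m import *
from h import *
R=frame(np.radians(150),-.7)
go(np.array([.556,.244,.16])+.019*R.as_matrix()[:,2],R)
im=[]
for n in("top","side"):
    d=arm.get_image(n); P=cloud(d); G=arm.observe()["position"]-.019*Ro.from_rotvec(arm.observe()["ee_rot"]).as_matrix()[:,2]
    c=G[:2]-.078*np.array([np.cos(-np.pi/6),np.sin(-np.pi/6)])
    K=d["mtx"]; q=d["R"]@np.r_[c,G[2]-.02]+d["t"]; u,v=(K@q)[:2]/q[2]; print(n,"expected pot px",u,v,"G",G,"c",c)
    m=(np.linalg.norm(P[...,:2]-c,axis=-1)<.075)&(P[...,2]>.1); q=P[m]; print("  z range",np.percentile(q[:,2],[1,50,99]))
    u,v=int(u),int(v); im.append(d["pixels"][max(v-90,0):max(v-90,0)+180,max(u-100,0):max(u-100,0)+200])
cv2.imwrite("pics/s5.png",cv2.resize(np.hstack(im)[:,:,::-1],None,fx=2,fy=2))
E
```

```text
clock 14.5 pos [0.555 0.257 0.18 ] j [ 0.522  0.509 -0.984  2.1   -0.25   0.219  0.997] F [ 0.554  0.12  -2.99 ] w 0.159 60.0
turn units [-0.017 -0.132 -0.016] shift units (axes now) [-0.326 -0.851  1.088] (axes then) [-0.31  -0.854  1.091]
top expected pot px 153.63465272467502 256.6904169619676 G [0.551 0.246 0.196] c [0.483 0.285]
  z range [0.132 0.191 0.323]
side expected pot px 208.98900716519717 277.11285236992023 G [0.553 0.246 0.196] c [0.485 0.285]
  z range [0.135 0.201 0.321]
```

View pics/s5.png

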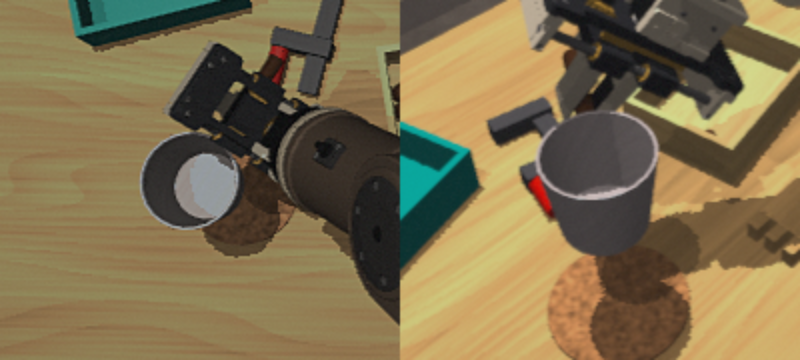

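The left half shows the empty pot at (190,182) over the mat, and the right half shows it hanging upright at (600,180). Joint 6 is close to its limit, so I re-yaw the pot 15° before lowering.

```bash
python3 - <<'E'
from m import *
rows([.563,.263,.16],frame(np.radians(165),-.7),4)
E
```

```text
clock 14.6 j [ 0.52   0.508 -0.981  2.094 -0.248  0.222  0.998] turn/row [-0.     0.398 -0.496]
0 [ 0.019 -0.086  0.404]
1 [ 0.007 -0.086  0.405]
2 [-0.005 -0.086  0.405]
3 [-0.016 -0.086  0.404]
```

>>> {"api": "carry_out", "payload": {"commands": [[0,0.02,-0.09,0.4,0,0.4,-0.5],[0,0.01,-0.09,0.4,0,0.4,-0.5],[0,0,-0.09,0.4,0,0.4,-0.5],[0,-0.02,-0.09,0.4,0,0.4,-0.5],[0,0,0,0,0,0,0]]}}

```text
clock: 15.1
position: [0.5687, 0.2742, 0.1452]
ee_rot: [0.374, 2.844, 1.04]
force: [-0.7, 0.7, -3.5]
width: 0.158
gripper_force: 60.0
```

```bash
python3 - <<'E'
from m import *
from h import *
R=frame(np.radians(165),-.7)
go(np.array([.563,.263,.066])+.019*R.as_matrix()[:,2],R)
o=arm.observe();G=o["position"]-.019*Ro.from_rotvec(o["ee_rot"]).as_matrix()[:,2]
a=np.radians(-15); c=G[:2]-.078*np.array([np.cos(a),np.sin(a)])
Q=[]
for n in("top","side"):
    d=arm.get_image(n); P=cloud(d).reshape(-1,3); px=d["pixels"].reshape(-1,3).astype(int)
    r=np.linalg.norm(P[:,:2]-c,axis=1); grey=(px.max(1)-px.min(1)<25)
    q=P[(r<.055)&(r>.036)&(abs(P[:,2]-G[2]-.02)<.012)&grey]; Q.append(q); print(n,len(q),np.median(q,0),circ(q[:,:2]))
    b=P[(r<.034)&(abs(P[:,2]-G[2]+.056)<.015)&grey]
    if len(b)>30:
        s=np.linalg.lstsq(np.c_[b[:,:2]-b[:,:2].mean(0),np.ones(len(b))],b[:,2],rcond=None)[0]; print("  inner bottom",len(b),"slope",s[:2],"z",s[2],"at",b.mean(0)[:2])
print("G",G,"c",c)
E
```

```text
clock 15.1 pos [0.569 0.274 0.145] j [ 0.502  0.682 -0.988  1.979 -0.12   0.356  1.162] F [-0.682  0.708 -3.496] w 0.158 60.0
turn units [0.011 0.008 0.007] shift units (axes now) [ 0.106 -2.42   2.864] (axes then) [ 0.102 -2.417  2.866]
top 290 [0.494 0.295 0.174] (array([0.49 , 0.286]), np.float64(0.043612241670167744))
  inner bottom 706 slope [ 0.003 -0.018] z 0.09985762654515476 at [0.491 0.287]
side 573 [0.497 0.289 0.174] (array([0.488, 0.287]), np.float64(0.043696688551324345))
  inner bottom 356 slope [ 0.338 -0.43 ] z 0.10544011135507463 at [0.511 0.266]
G [0.565 0.262 0.16 ] c [0.49  0.283]
```

>>> {"api": "carry_out", "payload": {"commands": [[0,0,-0.3,0.36,0,0,0],[0,0,-0.3,0.36,0,0,0],[0,0,-0.3,0.36,0,0,0],[0,0,-0.3,0.36,0,0,0],[0,0,-0.3,0.36,0,0,0],[0,0,-0.3,0.36,0,0,0],[0,0,0,0,0,0,0]]}}

```text
clock: 15.9
position: [0.5658, 0.2752, 0.0737]
ee_rot: [0.377, 2.846, 1.043]
force: [0.4, 0.4, -2.4]
width: 0.155
gripper_force: 60.0
```

>>> {"api": "carry_out", "payload": {"commands": [[0,0,-0.1,0.12,0,0,0],[0,0,-0.1,0.12,0,0,0],[0,0,-0.05,0.06,0,0,0],[0,0,-0.05,0.06,0,0,0],[0,0,0,0,0,0,0]]}}

```text
clock: 16.4
position: [0.5668, 0.2756, 0.064]
ee_rot: [0.376, 2.843, 1.043]
force: [-0.3, 0.7, -2.4]
width: 0.159
gripper_force: 60.0
```

```bash
python3 - <<'E'
from m import *
R=frame(np.radians(165),-.7)
go(np.array([.563,.263,.066])+.019*R.as_matrix()[:,2],R)
E
```

```text
clock 16.4 pos [0.567 0.276 0.064] j [ 0.444  0.81  -0.914  2.031 -0.072  0.197  1.2  ] F [-0.293  0.744 -2.354] w 0.159 60.0
turn units [ 0.029  0.005 -0.007] shift units (axes now) [ 0.015 -0.353  0.359] (axes then) [ 0.015 -0.352  0.36 ]
```

>>> {"api": "carry_out", "payload": {"commands": [[0,0,-0.05,0.06,0,0,0],[0,0,-0.05,0.06,0,0,0],[0,0,-0.05,0.06,0,0,0],[0,0,-0.05,0.06,0,0,0],[0,0,0,0,0,0,0]]}}

```text
clock: 16.9
position: [0.5667, 0.2757, 0.0559]
ee_rot: [0.376, 2.844, 1.043]
force: [-0.0, -0.8, -3.2]
width: 0.157
gripper_force: 60.0
```

>>> {"api": "carry_out", "payload": {"commands": [[0,0,-0.03,0.04,0,0,0],[0,0,0,0,0,0,0]]}}

```text
clock: 17.1
position: [0.5668, 0.2758, 0.0549]
ee_rot: [0.376, 2.843, 1.043]
force: [-0.3, 0.3, -2.8]
width: 0.159
gripper_force: 60.0
```

>>> {"api": "carry_out", "payload": {"commands": [[0,0,-0.03,0.04,0,0,0],[0,0,0,0,0,0,0]]}}

```text
clock: 17.3
position: [0.5668, 0.2759, 0.0537]
ee_rot: [0.376, 2.843, 1.043]
force: [0.4, 0.6, -2.2]
width: 0.156
gripper_force: 60.0
```

>>> {"api": "carry_out", "payload": {"commands": [[0,0,-0.03,0.04,0,0,0],[0,0,0,0,0,0,0]]}}

```text
clock: 17.5
position: [0.5671, 0.276, 0.0526]
ee_rot: [0.376, 2.843, 1.043]
force: [0.2, 0.2, -1.1]
width: 0.16
gripper_force: 59.9
```

>>> {"api": "carry_out", "payload": {"commands": [[0,0,-0.03,0.04,0,0,0],[0,0,0,0,0,0,0]]}}

```text
clock: 17.7
position: [0.5676, 0.2763, 0.0518]
ee_rot: [0.375, 2.842, 1.043]
force: [1.1, 0.1, 1.8]
width: 0.161
gripper_force: 59.9
```

>>> {"api": "carry_out", "payload": {"commands": [[0,0,-0.03,0.04,0,0,0],[0,0,0,0,0,0,0]]}}

```text
clock: 17.9
position: [0.5683, 0.2765, 0.0511]
ee_rot: [0.376, 2.84, 1.044]
force: [1.6, -0.9, 5.6]
width: 0.161
gripper_force: 60.0
```

The pot is in contact with the mat. I release it and back out along the tool axis.

>>> {"api": "carry_out", "payload": {"commands": [[0,0,0.04,-0.05,0,0,0],[0,0,0,0,0,0,0]], "squeeze": 10}}

```text
clock: 18.1
position: [0.5668, 0.2763, 0.0519]
ee_rot: [0.375, 2.843, 1.043]
force: [1.4, 1.5, 1.3]
width: 0.169
gripper_force: 10.0
```

>>> {"api": "carry_out", "payload": {"commands": [[0.2,0,0,0,0,0,0],[0.3,0,0,0,0,0,0],[0.4,0,0,0,0,0,0],[0.4,0,0,0,0,0,0]]}}

```text
clock: 18.5
position: [0.5666, 0.2759, 0.0514]
ee_rot: [0.376, 2.844, 1.042]
force: [-0.0, 0.5, -0.2]
width: 0.384
gripper_force: 0.0
```

>>> {"api": "carry_out", "payload": {"commands": [[0.4,0,0,-0.4,0,0,0],[0.4,0,0,-0.8,0,0,0],[0.4,0,0,-0.9,0,0,0],[0.4,0,0,-0.9,0,0,0],[0.4,0,0,-0.9,0,0,0],[0.4,0,0,-0.9,0,0,0],[0.4,0,0,-0.9,0,0,0],[0.4,0,0,0,0,0,0]]}}

```text
clock: 19.3
position: [0.5439, 0.185, 0.162]
ee_rot: [0.378, 2.84, 1.04]
force: [0.5, 0.2, 0.8]
width: 0.404
gripper_force: 0.0
```

```bash
python3 - <<'E'
from m import *
from h import *
# lid pick: knob at (.4285,-.0495); tool down
rows([.4285,-.0495,.12],frame(np.radians(90),0),12)
o=arm.observe(); print(o["position"])
for n in("top","side"):
    d=arm.get_image(n); P=cloud(d).reshape(-1,3); px=d["pixels"].reshape(-1,3).astype(int)
    r=np.linalg.norm(P[:,:2]-[.489,.286],axis=1); grey=(px.max(1)-px.min(1)<25)
    q=P[(r<.056)&(abs(P[:,2]-.084)<.006)&grey]; print(n,len(q),np.median(q[:,2]),circ(q[:,:2]))
    b=P[(r<.034)&(abs(P[:,2]-.008)<.006)]; s=np.linalg.lstsq(np.c_[b[:,:2]-b[:,:2].mean(0),np.ones(len(b))],b[:,2],rcond=None)[0]; print("  bottom",len(b),s)
E
```

```text
clock 19.3 j [ 0.763  0.671 -1.101  2.023 -0.109  0.46   1.261] turn/row [ 0.5   -0.379  1.041]
0 [ 0.167 -0.784 -0.398]
1 [ 0.069 -0.815 -0.362]
2 [-0.03  -0.834 -0.321]
3 [-0.128 -0.841 -0.277]
4 [-0.225 -0.835 -0.228]
5 [-0.319 -0.817 -0.176]
6 [-0.408 -0.786 -0.122]
7 [-0.492 -0.744 -0.067]
8 [-0.568 -0.691 -0.011]
9 [-0.636 -0.627  0.045]
10 [-0.695 -0.554  0.1  ]
11 [-0.744 -0.473  0.153]
[0.544 0.185 0.162]
top 216 0.08272859550044534 (array([0.488, 0.287]), np.float64(0.0436523076381822))
  bottom 625 [-0.006 -0.008  0.008]
side 349 0.08203205149313551 (array([0.487, 0.287]), np.float64(0.04384703040927323))
  bottom 320 [ 0.074 -0.049  0.008]
```

The pot is standing at (0.488, 0.287), 4 mm off the mat's centre, with its bottom level. Next is the lid.

```bash
python3 - <<'E'
from m import *
rows([.4285,-.0495,.12],frame(np.radians(130),0),14)
E
```

```text
clock 19.4 j [ 0.759  0.673 -1.099  2.024 -0.109  0.458  1.261] turn/row [ 0.486 -0.152  0.417]
0 [ 0.141 -0.672 -0.346]
1 [ 0.107 -0.693 -0.315]
2 [ 0.073 -0.711 -0.282]
3 [ 0.039 -0.726 -0.248]
4 [ 0.005 -0.739 -0.213]
5 [-0.029 -0.748 -0.176]
6 [-0.062 -0.753 -0.139]
7 [-0.096 -0.756 -0.101]
8 [-0.128 -0.755 -0.063]
9 [-0.16  -0.751 -0.024]
10 [-0.192 -0.744  0.015]
11 [-0.222 -0.734  0.054]
12 [-0.251 -0.72   0.093]
13 [-0.279 -0.704  0.132]
```

>>> {"api": "carry_out", "payload": {"commands": [[0.45,0.14,-0.67,-0.35,0.49,-0.15,0.42],[0.45,0.11,-0.69,-0.32,0.49,-0.15,0.42],[0.45,0.07,-0.71,-0.28,0.49,-0.15,0.42],[0.45,0.04,-0.73,-0.25,0.49,-0.15,0.42],[0.45,0,-0.74,-0.21,0.49,-0.15,0.42],[0.45,-0.03,-0.75,-0.18,0.49,-0.15,0.42],[0.45,-0.06,-0.75,-0.14,0.49,-0.15,0.42],[0.45,-0.1,-0.76,-0.1,0.49,-0.15,0.42]]}}

```text
clock: 20.2
position: [0.4767, 0.052, 0.1262]
ee_rot: [0.939, 2.925, 0.461]
force: [0.6, 0.5, 0.4]
width: 0.452
gripper_force: 0.0
```

>>> {"api": "carry_out", "payload": {"commands": [[0.45,-0.13,-0.76,-0.06,0.49,-0.15,0.42],[0.45,-0.16,-0.75,-0.02,0.49,-0.15,0.42],[0.45,-0.19,-0.74,0.02,0.49,-0.15,0.42],[0.45,-0.22,-0.73,0.05,0.49,-0.15,0.42],[0.45,-0.25,-0.72,0.09,0.49,-0.15,0.42],[0.45,-0.28,-0.7,0.13,0.49,-0.15,0.42],[0.45,0,0,0,0,0,0]]}}

```text
clock: 20.9
position: [0.4274, -0.0488, 0.1007]
ee_rot: [-1.325, -2.84, 0.01]
force: [-0.7, 0.6, 0.3]
width: 0.447
gripper_force: 0.0
```

```bash
python3 - <<'E'
from m import *
R=frame(np.radians(130),0)
go([.4285,-.0495,.018],R)
E
```

```text
clock 20.9 pos [ 0.427 -0.049  0.101] j [ 0.361  0.337 -0.458  2.141  0.227  0.719  0.449] F [-0.718  0.636  0.316] w 0.447 0.0
turn units [-0.092 -0.04  -0.007] shift units (axes now) [-0.062  0.047  3.309] (axes then) [-0.049  0.017  3.309]
```

>>> {"api": "carry_out", "payload": {"commands": [[0.45,-0.05,0.02,0.8,-0.09,-0.04,0],[0.45,0,0,0.8,0,0,0],[0.45,0,0,0.8,0,0,0],[0.45,0,0,0.6,0,0,0],[0.45,0,0,0.28,0,0,0],[0.45,0,0,0,0,0,0]]}}

```text
clock: 21.5
position: [0.4291, -0.0488, 0.0189]
ee_rot: [-1.328, -2.847, -0.004]
force: [-0.3, -0.3, 0.2]
width: 0.452
gripper_force: 0.0
```

>>> {"api": "carry_out", "payload": {"commands": [[0.2,0,0,0,0,0,0],[0.1,0,0,0,0,0,0],[0.1,0,0,0,0,0,0],[0.1,0,0,0,0,0,0]], "squeeze": 25}}

```text
clock: 21.9
position: [0.43, -0.0496, 0.0202]
ee_rot: [1.329, 2.844, 0.003]
force: [-0.9, 0.6, 4.3]
width: 0.23
gripper_force: 25.0
```

>>> {"api": "carry_out", "payload": {"commands": [[0.1,0,0,-0.2,0,0,0],[0.1,0,0,-0.5,0,0,0],[0.1,0,0,-0.9,0,0,0],[0.1,0,0,-0.9,0,0,0],[0.1,0,0,-0.9,0,0,0],[0.1,0,0,-0.9,0,0,0],[0.1,0,0,-0.9,0,0,0],[0.1,0,0,0,0,0,0]]}}

```text
clock: 22.7
position: [0.4308, -0.0496, 0.1523]
ee_rot: [1.327, 2.841, 0.005]
force: [0.9, -0.4, -1.5]
width: 0.233
gripper_force: 25.0
```

```bash
python3 - <<'E'
from m import *
from h import *
for n in("top","side"):
    d=arm.get_image(n); P=cloud(d).reshape(-1,3); px=d["pixels"].reshape(-1,3).astype(int); o=arm.observe(); p=o["position"]
    r=np.linalg.norm(P[:,:2]-p[:2],axis=1); brown=(px[:,0]>px[:,2]*1.5)&(px[:,0]<140)
    q=P[(r<.06)&(abs(P[:,2]-p[2]+.005)<.012)&brown]; A=np.c_[q[:,:2]-p[:2],np.ones(len(q))]
    s=np.linalg.lstsq(A,q[:,2],rcond=None)[0]; print(n,len(q),"lid plane",s,"circle",cv2.minEnclosingCircle(q[:,:2].astype(np.float32)),"tcp",p)
go([.4875,.287,.135],frame(np.radians(130),0))
E
```

```text
top 210 lid plane [-0.    -0.009  0.145] circle ((0.42777353525161743, -0.024184931069612503), 0.041582074016332626) tcp [ 0.43  -0.05   0.151]
side 946 lid plane [ 0.012 -0.019  0.143] circle ((0.4288305640220642, -0.049857448786497116), 0.05142391473054886) tcp [ 0.429 -0.05   0.15 ]
clock 22.8 pos [ 0.429 -0.05   0.15 ] j [ 0.412  0.26  -0.496  2.089  0.166  0.826  0.513] F [-0.135 -0.117 -1.423] w 0.23 25.0
turn units [ 0.028  0.016 -0.02 ] shift units (axes now) [ 8.847 10.428  0.609] (axes then) [ 8.826 10.447  0.594]
```

>>> {"api": "carry_out", "payload": {"commands": [[0.1,0.3,0.35,0,0,0,0],[0.1,0.55,0.65,0,0,0,0],[0.1,0.6,0.71,0,0,0,0],[0.1,0.6,0.71,0,0,0,0],[0.1,0.6,0.71,0,0,0,0],[0.1,0.6,0.71,0,0,0,0],[0.1,0.6,0.71,0,0,0,0],[0.1,0.6,0.71,0,0,0,0]]}}

```text
clock: 23.6
position: [0.4579, 0.1218, 0.1487]
ee_rot: [-1.329, -2.846, -0.001]
force: [0.6, -0.0, -0.7]
width: 0.228
gripper_force: 25.0
```

>>> {"api": "carry_out", "payload": {"commands": [[0.1,0.6,0.71,0,0,0,0],[0.1,0.6,0.71,0,0,0,0],[0.1,0.6,0.71,0,0,0,0],[0.1,0.6,0.71,0,0,0,0],[0.1,0.6,0.71,0,0,0,0],[0.1,0.6,0.71,0,0,0,0],[0.1,0.6,0.71,0,0,0,0],[0.1,0.2,0.2,0,0,0,0]]}}

```text
clock: 24.4
position: [0.486, 0.2908, 0.1489]
ee_rot: [-1.325, -2.848, -0.003]
force: [-0.4, -0.3, -1.3]
width: 0.225
gripper_force: 25.0
```

>>> {"api": "carry_out", "payload": {"commands": [[0.1,0,0,0,0,0,0],[0.1,0,0,0,0,0,0]]}}

```text
clock: 24.6
position: [0.4867, 0.2864, 0.1492]
ee_rot: [1.33, 2.845, -0.0]
force: [0.1, -0.1, -1.1]
width: 0.231
gripper_force: 25.0
```

```bash
cat > lid.py <<'E'
from m import *
from h import *
def look():
  for n in("top","side"):
    d=arm.get_image(n); P=cloud(d).reshape(-1,3); px=d["pixels"].reshape(-1,3).astype(int); o=arm.observe(); p=o["position"]
    r=np.linalg.norm(P[:,:2]-p[:2],axis=1); brown=(px[:,0]>px[:,2]*1.5)&(px[:,0]<140)
    q=P[(r<.06)&(abs(P[:,2]-p[2]+.006)<.008)&brown]
    print(n,len(q),"lid z",np.median(q[:,2]),"circle",cv2.minEnclosingCircle(q[:,:2].astype(np.float32)),"tcp",p)
    s=np.linalg.lstsq(np.c_[q[:,:2]-p[:2],np.ones(len(q))],q[:,2],rcond=None)[0]; print("  plane",s)
    r=np.linalg.norm(P[:,:2]-[.4875,.287],axis=1); g=(px.max(1)-px.min(1)<25)
    q=P[(r<.052)&(abs(P[:,2]-.083)<.006)&g]
    if len(q)>20: print("  rim",len(q),circ(q[:,:2]))
E
python3 - <<'E'
from lid import *
go([.4875,.287,.115],frame(np.radians(130),0)); look()
E
```

```text
clock 24.6 pos [0.487 0.286 0.149] j [-0.237  0.475 -0.541  1.784  0.292  0.962 -0.201] F [ 0.137 -0.12  -1.059] w 0.231 25.0
turn units [ 0.004  0.009 -0.016] shift units (axes now) [-0.    0.04  1.37] (axes then) [-0.002  0.04   1.37 ]
top 383 lid z 0.14160762852756945 circle ((0.5010162591934204, 0.26653775572776794), 0.04270068183541298) tcp [0.487 0.286 0.149]
  plane [-0.01   0.013  0.142]
  rim 39 (array([0.489, 0.285]), np.float64(0.04175868742781847))
side 1613 lid z 0.1411539537378904 circle ((0.48602911829948425, 0.28639867901802063), 0.050087034702301025) tcp [0.487 0.286 0.15 ]
  plane [ 0.004 -0.003  0.141]
  rim 212 (array([0.486, 0.288]), np.float64(0.04320990022888869))
```

>>> {"api": "carry_out", "payload": {"commands": [[0.1,0,0.05,0.3,0,0,0],[0.1,0,0,0.5,0,0,0],[0.1,0,0,0.4,0,0,0],[0.1,0,0,0.2,0,0,0],[0.1,0,0,0.1,0,0,0],[0.1,0,0,0.1,0,0,0],[0.1,0,0,0,0,0,0]]}}

```text
clock: 25.4
position: [0.4883, 0.2882, 0.1099]
ee_rot: [1.329, 2.845, 0.003]
force: [-0.6, 0.1, -1.2]
width: 0.227
gripper_force: 25.0
```

>>> {"api": "carry_out", "payload": {"commands": [[0.1,0,0,0.08,0,0,0],[0.1,0,0,0.08,0,0,0],[0.1,0,0,0.08,0,0,0],[0.1,0,0,0,0,0,0]]}}

```text
clock: 25.8
position: [0.4882, 0.288, 0.1038]
ee_rot: [1.329, 2.845, 0.002]
force: [0.0, 0.4, -0.7]
width: 0.229
gripper_force: 25.0
```

>>> {"api": "carry_out", "payload": {"commands": [[0.1,0,0,0.06,0,0,0],[0.1,0,0,0,0,0,0]]}}

```text
clock: 26.0
position: [0.4883, 0.2881, 0.1024]
ee_rot: [1.329, 2.845, 0.003]
force: [0.5, 0.3, -1.1]
width: 0.228
gripper_force: 25.0
```

>>> {"api": "carry_out", "payload": {"commands": [[0.1,0,0,0.06,0,0,0],[0.1,0,0,0.04,0,0,0],[0.1,0,0,0,0,0,0]]}}

```text
clock: 26.3
position: [0.4883, 0.2881, 0.0999]
ee_rot: [1.329, 2.845, 0.002]
force: [-0.1, 0.3, -1.1]
width: 0.225
gripper_force: 25.0
```

>>> {"api": "carry_out", "payload": {"commands": [[0.1,0,0,0.04,0,0,0],[0.1,0,0,0,0,0,0]]}}

```text
clock: 26.5
position: [0.4883, 0.2881, 0.0989]
ee_rot: [1.329, 2.845, 0.003]
force: [0.1, 0.3, -0.3]
width: 0.23
gripper_force: 25.0
```

>>> {"api": "carry_out", "payload": {"commands": [[0.1,0,0,0.04,0,0,0],[0.1,0,0,0,0,0,0]]}}

```text
clock: 26.7
position: [0.4883, 0.2881, 0.0979]
ee_rot: [1.329, 2.845, 0.003]
force: [0.4, 0.8, -0.3]
width: 0.232
gripper_force: 25.0
```

```bash
python3 - <<'E'
from lid import *
look()
E
```

```text
top 348 lid z 0.09008794836116918 circle ((0.503309428691864, 0.26795828342437744), 0.04240657016634941) tcp [0.488 0.288 0.098]
  plane [ 0.006 -0.004  0.09 ]
  rim 32 (array([0.501, 0.266]), np.float64(0.02664200065169175))
side 1494 lid z 0.08968404610788498 circle ((0.4864852726459503, 0.28881949186325073), 0.05022813007235527) tcp [0.488 0.288 0.098]
  plane [ 0.003 -0.003  0.09 ]
  rim 155 (array([0.477, 0.291]), np.float64(0.0373849508277652))
```

>>> {"api": "carry_out", "payload": {"commands": [[0.1,0,0,0.03,0,0,0],[0.1,0,0,0,0,0,0]]}}

```text
clock: 27.0
position: [0.4885, 0.2882, 0.0976]
ee_rot: [1.329, 2.844, 0.003]
force: [-0.6, -1.1, 3.9]
width: 0.226
gripper_force: 25.0
```

>>> {"api": "carry_out", "payload": {"commands": [[0.1,0,0,0.03,0,0,0],[0.1,0,0,0,0,0,0]]}}

```text
clock: 27.2
position: [0.4885, 0.2883, 0.0975]
ee_rot: [1.329, 2.844, 0.004]
force: [-2.3, -1.3, 11.2]
width: 0.229
gripper_force: 25.0
```

Seated contact. I back off slightly, release, retreat and check.

>>> {"api": "carry_out", "payload": {"commands": [[0.1,0,0,-0.04,0,0,0],[0.3,0,0,0,0,0,0],[0.45,0,0,0,0,0,0],[0.5,0,0,0,0,0,0]]}}

```text
clock: 27.6
position: [0.4883, 0.2881, 0.0974]
ee_rot: [1.329, 2.845, 0.003]
force: [0.2, -0.1, 0.3]
width: 0.422
gripper_force: 0.0
```

>>> {"api": "carry_out", "payload": {"commands": [[0.5,0,0,-0.3,0,0,0],[0.5,0,0,-0.7,0,0,0],[0.5,0,0,-0.9,0,0,0],[0.5,0,0,-0.9,0,0,0],[0.5,0,-0.9,-0.5,0,0,0],[0.5,0,-0.9,-0.2,0,0,0],[0.5,0,-0.9,0,0,0,0],[0.5,0,-0.9,0,0,0,0]]}}

```text
clock: 28.4
position: [0.4186, 0.23, 0.1855]
ee_rot: [1.329, 2.844, 0.004]
force: [-0.3, 0.2, -0.4]
width: 0.499
gripper_force: 0.0
```

>>> {"api": "carry_out", "payload": {"commands": [[0.5,-0.5,-0.9,0,0,0,0],[0.5,-0.5,-0.9,0,0,0,0],[0.5,-0.5,-0.9,0,0,0,0],[0.5,-0.5,-0.9,0,0,0,0],[0.5,-0.5,-0.9,0,0,0,0],[0.5,0,0,0,0,0,0],[0.5,0,0,0,0,0,0]]}}

```text
clock: 29.1
position: [0.3732, 0.1101, 0.1852]
ee_rot: [1.33, 2.843, 0.004]
force: [-0.9, -0.1, 0.3]
width: 0.505
gripper_force: 0.0
```

```bash
python3 - <<'E'
from m import *
from h import *
im=[]
for n,(a,b) in(("top",(90,110)),("side",(110,180))):
    d=arm.get_image(n); P=cloud(d).reshape(-1,3); px=d["pixels"].reshape(-1,3).astype(int)
    r=np.linalg.norm(P[:,:2]-[.488,.287],axis=1); br=px[:,0]>px[:,2]*1.5
    q=P[(r<.06)&(r>.015)&(abs(P[:,2]-.09)<.01)&br]; s=np.linalg.lstsq(np.c_[q[:,:2]-[.488,.287],np.ones(len(q))],q[:,2],rcond=None)[0]
    print(n,len(q),"lid plane",s,cv2.minEnclosingCircle(q[:,:2].astype(np.float32)))
    im.append(cv2.resize(d["pixels"][b:b+220,a:a+260],(390,330)))
    D=np.load(n+"0.npz"); P0=cloud(D)
    for k,c in dict(bottle=(.744,.028),jar=(.675,-.198)).items():
        print("  ",k,*[np.median((lambda X:X[(np.linalg.norm(X[:,:2]-c,axis=1)<.05)&(X[:,2]>.03)])(Y.reshape(-1,3)),0) for Y in(P0,P.reshape(P0.shape))])
cv2.imwrite("pics/end.png",np.hstack(im)[:,:,::-1]); o=arm.observe(); print(o["clock"],o["position"])
E
```

```text
top 1591 lid plane [ 0.004 -0.001  0.09 ] ((0.4887506067752838, 0.2886970639228821), 0.050246089696884155)
   bottle [0.745 0.027 0.108] [0.745 0.028 0.108]
   jar [ 0.676 -0.199  0.074] [ 0.676 -0.199  0.074]
side 1985 lid plane [ 0.002 -0.     0.089] ((0.4875156581401825, 0.28745871782302856), 0.05103575810790062)
   bottle [0.742 0.037 0.094] [0.742 0.037 0.094]
   jar [ 0.669 -0.191  0.064] [ 0.67  -0.192  0.064]
29.2 [0.373 0.111 0.185]
```

View pics/end.png

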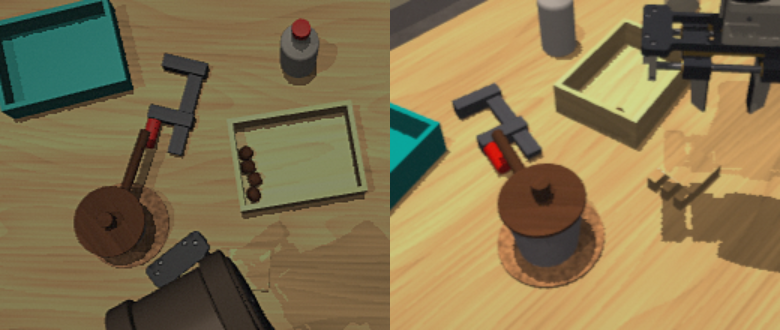

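The final view shows the lidded pot at (110,220) on the mat with the lid level, its plane at z = 0.090. Four plugs lie in the tray at (246,153), (249,169), (255,180) and (254,195). The bystanders look undisturbed, and the arm is clear.

```bash
python3 -c "
from cell import arm
print(arm.sign_off())"
```

```text
the job is handed in; nothing more can be done
None
```

The job is handed in at about 29 s: all four plugs are in the plywood tray, the pot stands upright on the cork mat about 4 mm off centre, its lid is fully down and level, and the bottle, jar, clamp and offcut look undisturbed (the bottle and jar were also measured).

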